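# Uncover the test jig and hold its ratchet lever at the third click

### The job

Ready the test jig for a measurement: lift the loose cover plate off the two pins of the jig's open box and lay it flat and wholly on the black rubber mat. Then swing the jig's lever away from its stop, counterclockwise seen from above, until its ratchet has clicked three times, stopping there without running on to a fourth click. The lever springs back when let go, so finish while still holding it settled at the third click; leave the other things on the bench where they are.

Things in the scene. Friction and masses are not known exactly. Their poses are not given: they have to be found in the camera images.
- jig: test jig, fixed to the bench: aluminium base plate 160 x 250 x 12 mm (x, y, z). Origin on the bench under the plate's centre; z up; the open box stands on the +y part of the plate, the lever on the -y part. Between them a grey probe block, 46 mm wide (x), top 78 mm above the bench, which the lever drives over the box's rim, where the cover would block it.
- box (a point): centre of the open box's rim, 50 mm above the bench, axes as the jig's; the box is 90 x 80 mm along x, y. Two upright pins, 7 mm thick, rise 12 mm above the rim at (-33, -28) and (+33, +28) mm from here.
- cover: loose aluminium cover plate, 90 x 80 x 5 mm, 0.1 to 0.2 kg, lying on the box's rim with the pins through its two 10 mm corner holes. Origin at the centre of its underside; x along the 90 mm side, z up. A solid grip bar, 14 mm wide (x), 44 mm long (y) and 28 mm high, stands on its middle (5 to 33 mm above the underside).
- mat: black rubber mat lying fixed on the bench, 220 x 200 x 4 mm; origin at the centre of its underside, x along the 220 mm side
- lever: lever on a toothed steel wheel. Origin on its upright axis at bench level, z up; -x points along the arm (18 mm wide, top 72 mm above the bench) to the post, 100 mm from the axis. Starts at its stop, the arm along the jig's -x; swings counterclockwise seen from above, towards the jig's -y, 1.85 rad at most. A return spring pulls it back with 6.5 N at the post at the stop, 9 N at 1 rad.
- post (a point): mid-height of the lever's upright round black post, a sleeve that spins freely on its pin, to be taken from above: 20 mm thick, its flank from 72 to 119 mm above the bench, this point at 95 mm, on the post's axis
- pawl (a point): round tip of the brass pawl, 52 mm above the bench. Six round teeth, about 15 degrees apart, pass it: after 0.14 to 0.38 rad of free swing it meets tooth 1. A tooth first resists by up to about 6 N at the post, fading to none on top, then helps; then the pawl drops into the gap behind it: a click, where the resistance jumps up by about 8 N against the next tooth. Click n: pawl in the gap after tooth n.
- catch: grey block carrying the brass sprung pawl, at the far side of the toothed wheel, top 75 mm above the bench. Origin on the lever's axis at bench level, x points from the axis to the pawl, z up. It is clamped at a slightly different angle about the axis each time (up to 7 degrees off the jig's x), so the clicks come at different lever angles.
- plug_a: small stepped metal plug, 16 mm across, 32 mm tall, standing on the jig's base plate near its far edge; leave it alone. Origin at the centre of its underside
- plug_b: stepped metal plug, 20 mm across, 50 mm tall, standing at a far corner of the mat; leave it alone. Origin at the centre of its underside
- driver: screwdriver, 180 mm long, lying across the far side of the bench; leave it alone. Origin at the centre of its underside
- spool: metal spool, 56 mm across, 42 mm tall, standing at the right; leave it alone. Origin at the centre of its underside
- can: can, 52 mm across, 150 mm tall, standing at the far left; leave it alone. Origin at the centre of its underside
- mug: white mug, 80 mm across, 90 mm tall, at the left; leave it alone. Origin at the centre of its underside
- diecast: flat aluminium box, 60 x 110 x 30 mm, on the left; leave it alone. Origin at the centre of its underside
There are look-alikes about, which are no part of the job. What is shaped like the cover but brown is not meant.

How it is judged:
On the way, in this order (a step that is already met when the one before it is completed fails the run):
1. the cover is lifted clear of its pins (z of cover in the frame of jig above 0.068 m), for 0.1 s.
2. the cover lies flat and released on the mat (x of cover in the frame of mat between -0.07 and 0.07 m and y of cover in the frame of mat between -0.062 and 0.062 m and height (world z) of cover below 0.009 m and angle between cover's own z axis and vertical below 0.1 rad and contact force between cover and mat above 0.3 N and linear speed of cover below 0.02 m/s and contact force between each of the arm, the fingers and cover below 0.1 N), for 0.3 s.
3. the lever is held at its third click (x of post in the frame of catch between -0.0598 and -0.039 m and y of post in the frame of catch below -0.06 m and contact force between the fingers and lever above 1 N), for 0.3 s.
At the end, for the whole second after the job is handed in: The lever stands at its third click (pawl in the gap between the third and fourth tooth, within 7 degrees of the gap's middle), still, with the robot's fingers on it with more than 1 N; the cover lies flat and released on the mat, its edges less than 5 mm over the mat's edges (all of step 2 and all of step 3 and angular speed of lever below 0.4 rad/s); the arm keeps its last pose, push and grip.
It fails at once if the lever was run over its fourth tooth (x of post in the frame of catch above -0.0315 m).
It fails at once if another thing on the bench was knocked away (distance of any of plug_a, plug_b, driver, spool, can, mug, diecast from where it was at the start of the episode above 0.03 m).
It also fails if it takes over 72 s, if anything falls off the work surface, if the arm or the gripper's body presses on something with over 40 N, if the wrist force passes 120 N, or if a joint passes its speed limit or range.

### The arm

A 6-joint arm with a two-finger parallel gripper is mounted at the origin on the work surface. World frame = base frame: x ahead of the robot, y to its left, z up, the work surface at z = 0. Lengths are in m, angles in rad, forces in N, time in s.
With the tool pointing down it reaches from about 0.4 to 0.825 m from the base axis. Payload 7 kg.
Tool frame: the origin (TCP) lies on the centre line of the jaws, within the pads' length; the fingertips stand 22 mm ahead of it and the grasp point (between the pads) lies 3 mm ahead of it (arm.tcp_to_tips is the distance from the TCP to the fingertips, in m); z points along the fingers, y is the line along which they close (so a half turn about z gives the same grasp; the last joint's range is limited). The gripper opens to 88 mm and grips with 3 to 60 N. Pads are 19 mm wide; open, the fingers measure 130 mm over their backs; the gripper's body (78 mm by 193 mm) begins 47 mm behind the grasp point.
Start: joints at [1.61, 0.359, 0.012, 0, -1.224, -0.288], TCP at [0.166, 0.654, 0.249] pointing down, gripper open.
Joint ranges: [-3.07, 3.07], [-1.43, 2.12], [-1.02, 1.25], [-3.03, 1.67], [-3.05, -0], [-3.03, 3.03]. Speed limits (rad/s): [2.39, 2.39, 3.01, 3.14, 3.14, 3.14].

### API

Orientations are given as [roll, pitch, yaw] about the fixed x, y, z axes, in that order (R = Rz(yaw) Ry(pitch) Rx(roll)).
In Python, from station import arm gives the robot as it stands.
- The arm moves only by the tool jog_arm, never from a script. Its argument "targets" is a list of rows, each an object of numbers: "dx", "dy", "dz": the shift along the tool's x, y, z in mm; "rx", "ry", "rz": the turn, a rotation vector about the tool's x, y, z in rad; "gripper": the closure, from 0 (fully open) to 1 (shut). In form: [{"dx": .., "dy": .., "dz": .., "rx": .., "ry": .., "rz": .., "gripper": ..}, ...]. A call has exactly 8 rows; each row is the pose to reach, as a shift and turn from the pose commanded when the call began, along the tool's axes at that moment; what a row does not reach only later rows make up. A row lasts 1/12 s, in which the tool goes at most 41.7 mm and 7.16 degrees, less where a joint would pass 70% of its speed; a pose out of reach is approached as far as the arm can. A call with a gripper value outside its range is refused whole. The fingers move at their own pace and stop on an object; "force" is the grip in N (left out, the last holds). Time passes only in rows, so rows that repeat a pose let the fingers close, or fill a call up. It gives the time, the measured TCP pose, the force, the opening and the grip force at its end, in the units of the state.
- arm.get_state(): the state, without advancing time (a new reading comes with each control period).
- arm.grab_frame(name): name is "side" or "top" or "wrist"; returns a dict with "frame" (384x512x3 uint8, red, green, blue), "z_map" (384x512 float32, m along the optical axis (not along the pixel's ray), 0 where there is no reading), "fx", "fy", "cx", "cy" (pixels), "distortion" ([k1, k2, p1, p2, k3] as OpenCV has them; the pictures are not rectified), "view" (4x4, takes a point from world to camera coordinates). Camera axes: x right, y down, z forward; pixel columns grow to the right and rows downward; lengths in m; the calibration is good to about 2 mm. A picture is of the moment at which its call begins.
- arm.job_done(): hands the job in; it is judged then, once.
The state is a dict: "t": time; "q": joint angles; "qd": joint speeds; "joint_efforts": joint torques, N m; "eef_pos": TCP position; "ee_rot": TCP orientation; "force": force on the tool from outside, world axes, zero at the start; "moment": the same for the moment, N m; "width": finger opening in m; "gripper_force": force on a finger pad.
Only numpy, scipy, OpenCV 4.12 (cv2) and the standard library are available. Lean on these libraries where they do the work, as an engineer would, in place of code of your own. Each camera call takes 0.05 s, during which the arm holds its last target. There are 200 camera calls.

## Working session

There is one attempt and no reset: what is moved stays moved. The work goes in short steps, Python scripts to look and compute and a tool call to move; the robot and the scene stay as the last step left them, time stands still between calls to the robot, and variables do not carry over. Pictures are saved under pics/ and viewed, at most 10 in all, crops included, and the job is handed in when it is done.

Besides the shell and the picture viewer there is one more tool, called after ">>>" by a JSON object that holds its "op" and its "data", one argument or row to a line. jog_arm: Moves the arm, as the interface text tells. Its arguments: {"type":"object","properties":{"targets":{"type":"array","items":{"type":"object","properties":{"dx":{"type":"number"},"dy":{"type":"number"},"dz":{"type":"number"},"rx":{"type":"number"},"ry":{"type":"number"},"rz":{"type":"number"},"gripper":{"type":"number"}}}},"force":{"type":"number"}},"required":["targets"]}

```bash
ls; mkdir -p pics; cat > h.py <<'E'
import numpy as np, cv2, pickle
from station import arm
def grab(n,save=None):
    f=arm.grab_frame(n)
    pickle.dump(f,open(f'/tmp/{n}.pkl','wb'))
    if save: cv2.imwrite(f'pics/{save}.png',cv2.cvtColor(f['frame'],cv2.COLOR_RGB2BGR))
    return f
def load(n): return pickle.load(open(f'/tmp/{n}.pkl','rb'))
def K(f): return np.array([[f['fx'],0,f['cx']],[0,f['fy'],f['cy']],[0,0,1.]])
def rays(f,px):
    u=cv2.undistortPoints(np.array(px,float).reshape(-1,1,2),K(f),np.array(f['distortion'],float)).reshape(-1,2)
    return np.c_[u,np.ones(len(u))]
def onplane(f,px,z):
    V=np.array(f['view']);R=V[:3,:3];t=V[:3,3];c=-R.T@t
    d=rays(f,px)@R
    return c+d*((z-c[2])/d[:,2])[:,None]
def cloud(f,px):
    px=np.array(px);V=np.array(f['view']);R=V[:3,:3];t=V[:3,3]
    z=f['z_map'][px[:,1].astype(int),px[:,0].astype(int)]
    return (rays(f,px)*z[:,None]-t)@R
def allcloud(f):
    v,u=np.mgrid[0:384,0:512]
    return cloud(f,np.c_[u.ravel(),v.ravel()]).reshape(384,512,3)
E
python3 - <<'E'
from h import *
for n in('top','side','wrist'):
    f=grab(n,n+'0');V=np.array(f['view']);print(n,-V[:3,:3].T@V[:3,3],V[2,:3],f['fx'])
print(arm.get_state())
a,b=[cv2.imread(f'pics/{n}0.png') for n in('top','side')]
cv2.imwrite('pics/t1.png',cv2.resize(a,(800,600)))
cv2.imwrite('pics/s1.png',cv2.resize(b,(800,600)))
E
```

```text
pics
top [ 0.49329775 -0.02520162  1.06083746] [ 0.07921991  0.0229081  -0.99659391] 358.6533346951209
side [-0.11357725 -0.66760057  0.88779053] [ 0.55108137  0.52669441 -0.64722664] 421.39900637263344
wrist [0.23293012 0.63697101 0.38467758] [-0.24615803  0.06049156 -0.96734017] 289.8527156006937
{'t': 0.15, 'q': array([ 1.61010896e+00,  3.59251981e-01,  1.12996101e-02, -2.54081898e-04,
       -1.22410634e+00, -2.88086565e-01]), 'qd': array([-0.00077403, -0.00241169,  0.00195162,  0.00165055,  0.00107961,
        0.00114906]), 'joint_efforts': array([-1.39063708e-03, -5.83274603e+01,  2.93292528e+01,  7.00123474e+00,
        8.80908425e-03, -1.05599743e-04]), 'eef_pos': array([0.16614362, 0.65389375, 0.24783202]), 'ee_rot': array([ 3.14031442e+00, -1.29657181e-04, -2.48860338e-01]), 'force': array([-0.36590162, -0.03141922,  0.38380657]), 'moment': array([0.01592595, 0.00253172, 0.02824185]), 'gripper_force': 0.0, 'width': 0.08759390103357459}
```

View pics/t1.png

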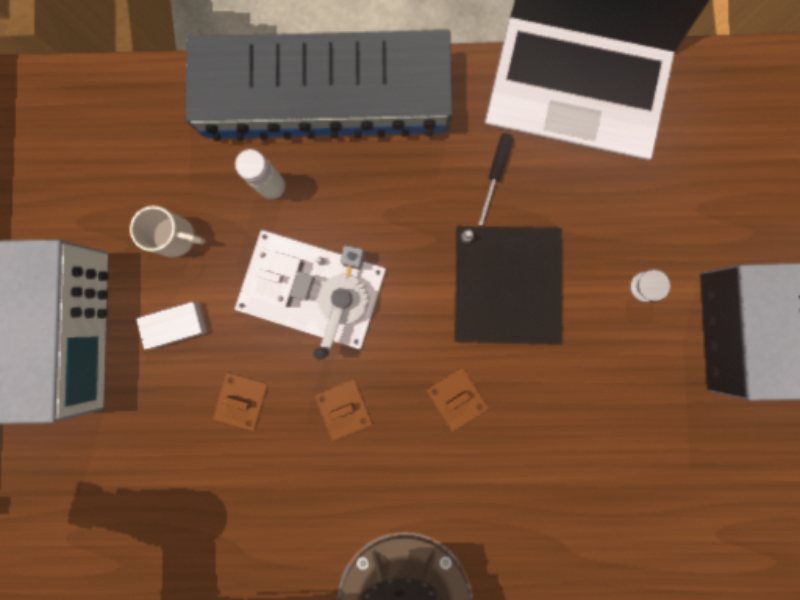

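View pics/s1.png

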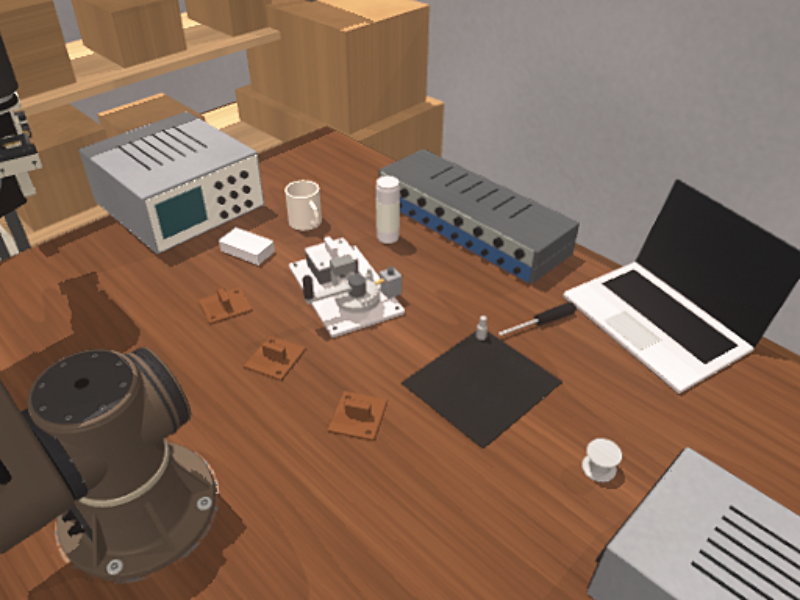

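The top view (800x600) shows four cover-shaped things. Three brown ones are at (240,402), (343,409) and (457,400). The aluminium one is on the jig's box at about (280,272), and that one fits the description. The lever axis is at (342,298), the post at (320,352), the catch at (350,258) and the mat at (509,285). I'll confirm with a crop and measure.

```bash
python3 - <<'E'
from h import *
f=load('top');im=f['frame']
c=im[140:235,145:255]; cv2.imwrite('pics/crop.png',cv2.cvtColor(cv2.resize(c,None,fx=6,fy=6,interpolation=cv2.INTER_CUBIC),cv2.COLOR_RGB2BGR))
P=allcloud(f);hsv=cv2.cvtColor(im,cv2.COLOR_RGB2HSV)
# mat
m=((hsv[...,2]<60)&(P[...,2]<.02)).astype(np.uint8);m[:, :270]=0;m[:,380:]=0;m[:130]=0;m[240:]=0
k=max(cv2.findContours(m,0,1)[0],key=cv2.contourArea);r=cv2.minAreaRect(k)
b=cv2.boxPoints(r);w=onplane(f,b,.004);print('mat',r,w.round(4),w.mean(0).round(4))
# jig plate: low saturation, region
m=((hsv[...,1]<70)&(hsv[...,2]>90)).astype(np.uint8);m[:,:145]=0;m[:,255:]=0;m[:143]=0;m[235:]=0
k=max(cv2.findContours(m,0,1)[0],key=cv2.contourArea);
W=onplane(f,k.reshape(-1,2),.012)
r=cv2.minAreaRect((W[:,:2]*1000).astype(np.float32));print('plate',r,cv2.boxPoints(r))
sub=P[140:235,145:255].reshape(-1,3)
for lo,hi in((.05,.06),(.078,.09),(.1,.13),(.068,.0745)):
    s=sub[(sub[:,2]>lo)&(sub[:,2]<hi)];print(lo,hi,len(s),s.mean(0).round(4))
    n,l,st,ce=cv2.connectedComponentsWithStats((((P[...,2]>lo)&(P[...,2]<hi))[140:235,145:255]).astype(np.uint8))
    for i in range(1,n):
        if st[i,4]>6:
            q=P[140:235,145:255][l==i];print('  ',st[i],ce[i].round(1),q.mean(0).round(4),cv2.minAreaRect((q[:,:2]*1000).astype(np.float32)))
E
```

```text
mat ((325.0, 182.0), (72.0, 66.0), 90.0) [[ 0.6807 -0.1122  0.004 ]
 [ 0.6768 -0.3067  0.004 ]
 [ 0.4651 -0.2987  0.004 ]
 [ 0.4678 -0.1072  0.004 ]] [ 0.5726 -0.2062  0.004 ]
plate ((571.193359375, 165.8654327392578), (251.45506286621094, 198.9621124267578), 71.75972747802734) [[437.35797   77.593254]
 [626.3227    15.317589]
 [705.02875  254.1376  ]
 [516.064    316.41327 ]]
0.05 0.06 907 [0.5868 0.2088 0.0555]
   [ 11  18  37  38 792] [29.3 36.9] [0.5897 0.2264 0.0556] ((590.16650390625, 227.6415252685547), (81.10521697998047, 89.73324584960938), 72.01991271972656)
   [76 30  5  8 20] [78.2 33.1] [0.598  0.0875 0.0564] ((596.8060913085938, 87.80457305908203), (6.779979705810547, 21.809640884399414), 71.46900939941406)
   [82 39  8  9 20] [85.8 43.2] [0.569  0.0665 0.0567] ((569.6688842773438, 67.20381927490234), (26.336332321166992, 7.057892799377441), 32.84648895263672)
   [87 49  3  6 14] [88.1 51.4] [0.546  0.0602 0.0566] ((545.51708984375, 60.35710525512695), (5.633624076843262, 14.07160758972168), 89.51663208007812)
   [86 56  3  3  8] [87.1 56.9] [0.5305 0.0629 0.0576] ((530
[... 296 characters left out ...]
34 13 18 82] [47.8 42.3] [0.5715 0.169  0.0794] ((570.7337036132812, 168.77468872070312), (28.089889526367188, 44.973270416259766), 73.2449951171875)
   [ 67  45  13  12 122] [73.  50.5] [0.5476 0.0996 0.0808] ((547.795654296875, 99.4715805053711), (33.559661865234375, 30.36932945251465), 88.88623046875)
0.1 0.13 51 [0.4533 0.1295 0.1182]
   [56 83  9  7 51] [60.  85.9] [0.4533 0.1295 0.1182] ((452.7872314453125, 130.6473388671875), (18.354114532470703, 16.642658233642578), 88.35609436035156)
0.068 0.0745 174 [0.5081 0.1189 0.0721]
   [ 61  56  14  29 152] [67.4 69.4] [0.4962 0.1164 0.0721] ((495.71441650390625, 116.95933532714844), (17.809579849243164, 77.28331756591797), 72.13024139404297)
```

View pics/crop.png

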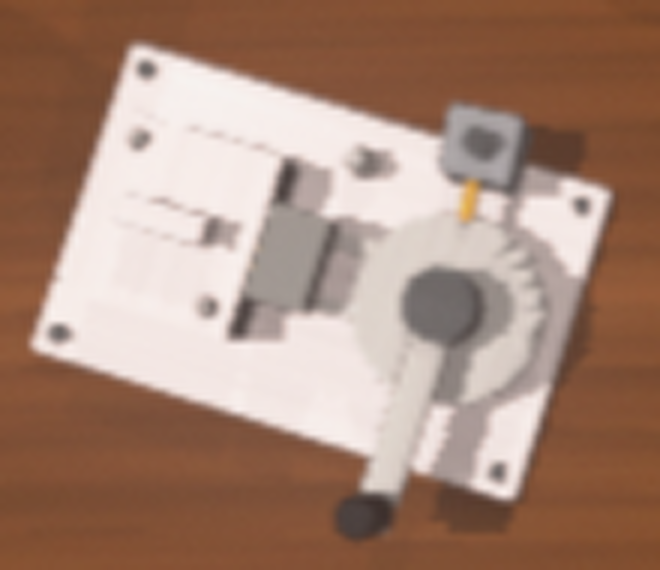

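The crop confirms the aluminium cover plate with its bar at crop pixel (170,220), on the box with its pins. The lever is at its stop, and the pawl (brass) is at (468,200).

```bash
cat >> h.py <<'E'
from scipy.spatial.transform import Rotation as Ro
def go(p,yaw):
    s=arm.get_state();R=Ro.from_euler('xyz',s['ee_rot']);T=Ro.from_euler('xyz',[np.pi,0,yaw])
    d=R.inv().apply(np.array(p)-s['eef_pos'])*1000
    print('t',s['t'],'pos',s['eef_pos'].round(4),'rot',s['ee_rot'].round(3),'F',s['force'].round(1),'w',round(s['width'],4),'q',s['q'].round(2))
    print('d mm',d.round(1),'rv',(R.inv()*T).as_rotvec().round(3))
E
python3 - <<'E'
from h import *
P=allcloud(load('top'));q=P.reshape(-1,3)
m=(q[:,2]>.03)&(q[:,1]>.3)&(q[:,0]<.75)&(q[:,0]>.1);s=q[m];print(s[:,2].max(),s.min(0),s.max(0))
m=(q[:,2]>.13)&(q[:,2]<.17)&(q[:,1]>.15)&(q[:,1]<.35);print(q[m].mean(0))
go([.590,.2272,.17],-1.885)
E
```

```text
0.1568147688900619 [0.35072124 0.30033025 0.03000057] [0.71582665 0.65844161 0.15681477]
[0.76737956 0.24001204 0.14774041]
t 0.15 pos [0.1661 0.6539 0.2478] rot [ 3.14  -0.    -0.249] F [-0.4 -0.   0.4] w 0.0876 q [ 1.61  0.36  0.01 -0.   -1.22 -0.29]
d mm [515.9 309.1  78.3] rv [ 1.000e-03 -1.000e-03  1.636e+00]
```

>>> {"op": "jog_arm", "data": {
  "targets": [
    {"dx": 35, "dy": 20, "dz": -5, "rz": 0.12},
    {"dx": 70, "dy": 42, "dz": -5, "rz": 0.24},
    {"dx": 105, "dy": 63, "dz": -5, "rz": 0.36},
    {"dx": 140, "dy": 84, "dz": -5, "rz": 0.48},
    {"dx": 175, "dy": 105, "dz": -5, "rz": 0.6},
    {"dx": 210, "dy": 126, "dz": -5, "rz": 0.72},
    {"dx": 245, "dy": 147, "dz": -5, "rz": 0.84},
    {"dx": 280, "dy": 168, "dz": -5, "rz": 0.96}
  ]
}}

```text
invalid input at $.targets[0]: expected keys dx, dy, dz, rx, ry, rz, gripper
```

```bash
python3 -c "
from h import *
go([.590,.2272,.17],-1.885)"
```

```text
t 0.15 pos [0.1661 0.6539 0.2478] rot [ 3.14  -0.    -0.249] F [-0.4 -0.   0.4] w 0.0876 q [ 1.61  0.36  0.01 -0.   -1.22 -0.29]
d mm [515.9 309.1  78.3] rv [ 1.000e-03 -1.000e-03  1.636e+00]
```

>>> {"op": "jog_arm", "data": {
  "targets": [
    {"dx": 35, "dy": 20, "dz": -5, "rx": 0, "ry": 0, "rz": 0.12, "gripper": 0},
    {"dx": 70, "dy": 42, "dz": -5, "rx": 0, "ry": 0, "rz": 0.24, "gripper": 0},
    {"dx": 105, "dy": 63, "dz": -5, "rx": 0, "ry": 0, "rz": 0.36, "gripper": 0},
    {"dx": 140, "dy": 84, "dz": -5, "rx": 0, "ry": 0, "rz": 0.48, "gripper": 0},
    {"dx": 175, "dy": 105, "dz": -5, "rx": 0, "ry": 0, "rz": 0.6, "gripper": 0},
    {"dx": 210, "dy": 126, "dz": -5, "rx": 0, "ry": 0, "rz": 0.72, "gripper": 0},
    {"dx": 245, "dy": 147, "dz": -5, "rx": 0, "ry": 0, "rz": 0.84, "gripper": 0},
    {"dx": 280, "dy": 168, "dz": -5, "rx": 0, "ry": 0, "rz": 0.96, "gripper": 0}
  ]
}}

```text
t: 0.82
eef_pos: [0.3971, 0.4207, 0.2536]
ee_rot: [3.142, 0.0, -1.214]
force: [0.3, 0.4, 0.3]
width: 0.0879
gripper_force: 0.0
```

```bash
python3 -c "
from h import *
go([.590,.2272,.17],-1.885)"
```

```text
t 0.8167 pos [0.3971 0.4207 0.2536] rot [ 3.142  0.    -1.214] F [0.3 0.4 0.3] w 0.0879 q [ 1.15  0.2  -0.2  -0.   -1.17 -0.8 ]
d mm [ 248.6 -113.2   83.6] rv [0.    0.    0.671]
```

>>> {"op": "jog_arm", "data": {
  "targets": [
    {"dx": 31, "dy": -14, "dz": 10, "rx": 0, "ry": 0, "rz": 0.1, "gripper": 0},
    {"dx": 66, "dy": -30, "dz": 20, "rx": 0, "ry": 0, "rz": 0.2, "gripper": 0},
    {"dx": 100, "dy": -46, "dz": 30, "rx": 0, "ry": 0, "rz": 0.3, "gripper": 0},
    {"dx": 136, "dy": -62, "dz": 40, "rx": 0, "ry": 0, "rz": 0.4, "gripper": 0},
    {"dx": 170, "dy": -78, "dz": 50, "rx": 0, "ry": 0, "rz": 0.5, "gripper": 0},
    {"dx": 205, "dy": -93, "dz": 62, "rx": 0, "ry": 0, "rz": 0.6, "gripper": 0},
    {"dx": 235, "dy": -107, "dz": 74, "rx": 0, "ry": 0, "rz": 0.67, "gripper": 0},
    {"dx": 248.6, "dy": -113.2, "dz": 83, "rx": 0, "ry": 0, "rz": 0.671, "gripper": 0}
  ]
}}

```text
t: 1.48
eef_pos: [0.5918, 0.2269, 0.169]
ee_rot: [3.141, -0.001, -1.886]
force: [0.3, 0.7, -0.1]
width: 0.0878
gripper_force: 0.0
```

```bash
python3 -c "
from h import *
go([.590,.2272,.17],-1.885)
f=grab('wrist','w1')
P=allcloud(f);z=P[...,2]
for lo,hi in((.05,.06),(.078,.09)):
    n,l,st,ce=cv2.connectedComponentsWithStats(((z>lo)&(z<hi)).astype(np.uint8))
    for i in range(1,n):
        if st[i,4]>200: q=P[l==i];print(lo,st[i],q.mean(0).round(4),cv2.minAreaRect((q[:,:2]*1000).astype(np.float32)))
"
```

```text
t 1.4833 pos [0.5918 0.2269 0.169 ] rot [ 3.141e+00 -1.000e-03 -1.886e+00] F [ 0.3  0.7 -0.1] w 0.0878 q [ 0.67  0.35 -0.19  0.   -1.03 -0.99]
d mm [ 0.3  1.8 -1. ] rv [ 0.001 -0.001 -0.001]
0.05 [147  20  63  50 462] [0.6073 0.0934 0.0555] ((616.1973266601562, 95.49172973632812), (50.296085357666016, 27.736736297607422), 32.86334228515625)
0.05 [ 207  152  105   87 7575] [0.5907 0.2275 0.0556] ((591.5498046875, 230.20742797851562), (80.48574829101562, 90.5958251953125), 72.23146057128906)
0.078 [ 235    0   51   52 2095] [0.5496 0.1031 0.0808] ((549.9642333984375, 103.5640869140625), (33.78156661987305, 35.70402908325195), 72.89022064208984)
0.078 [384  11  26  32 247] [0.4621 0.1361 0.0839] ((459.8372497558594, 135.0005340576172), (10.442378044128418, 20.20702362060547), 11.66776180267334)
0.078 [ 230  110   60   39 1319] [0.5717 0.1721 0.0786] ((572.7911376953125, 172.61529541015625), (28.7692928314209, 45.11232376098633), 71.90174865722656)
0.078 [251 179  18  53 927] [0.5912 0.229  0.0833] ((591.4097290039062, 230.18307495117188), (43.97620391845703, 14.004636764526367), 71.68441772460938)
```

View pics/w1.png

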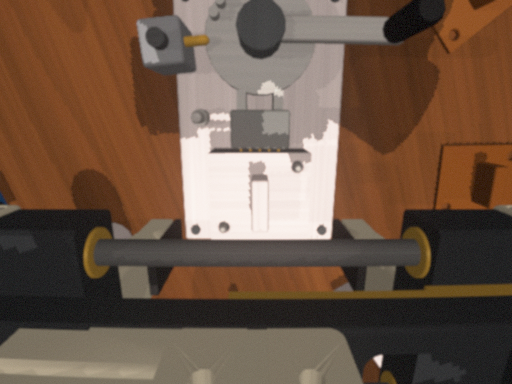

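The wrist view shows the bar at about (260,205) between the open jaws, and the cover plate flat on its two pins. Next I descend and grip.

>>> {"op": "jog_arm", "data": {
  "targets": [
    {"dx": -1.7, "dy": 1.4, "dz": 20, "rx": 0, "ry": 0, "rz": 0, "gripper": 0},
    {"dx": -1.7, "dy": 1.4, "dz": 40, "rx": 0, "ry": 0, "rz": 0, "gripper": 0},
    {"dx": -1.7, "dy": 1.4, "dz": 60, "rx": 0, "ry": 0, "rz": 0, "gripper": 0},
    {"dx": -1.7, "dy": 1.4, "dz": 75, "rx": 0, "ry": 0, "rz": 0, "gripper": 0},
    {"dx": -1.7, "dy": 1.4, "dz": 84, "rx": 0, "ry": 0, "rz": 0, "gripper": 0},
    {"dx": -1.7, "dy": 1.4, "dz": 86, "rx": 0, "ry": 0, "rz": 0, "gripper": 0},
    {"dx": -1.7, "dy": 1.4, "dz": 86, "rx": 0, "ry": 0, "rz": 0, "gripper": 0.8},
    {"dx": -1.7, "dy": 1.4, "dz": 86, "rx": 0, "ry": 0, "rz": 0, "gripper": 1}
  ],
  "force": 25
}}

```text
t: 2.2
eef_pos: [0.5898, 0.2325, 0.0854]
ee_rot: [-3.141, 0.001, -1.879]
force: [0.2, 0.0, 0.7]
width: 0.0791
gripper_force: 0.0
```

>>> {"op": "jog_arm", "data": {
  "targets": [
    {"dx": 0, "dy": 0, "dz": 0, "rx": 0, "ry": 0, "rz": 0, "gripper": 1},
    {"dx": 0, "dy": 0, "dz": 0, "rx": 0, "ry": 0, "rz": 0, "gripper": 1},
    {"dx": 0, "dy": 0, "dz": 0, "rx": 0, "ry": 0, "rz": 0, "gripper": 1},
    {"dx": 0, "dy": 0, "dz": 0, "rx": 0, "ry": 0, "rz": 0, "gripper": 1},
    {"dx": 0, "dy": 0, "dz": 0, "rx": 0, "ry": 0, "rz": 0, "gripper": 1},
    {"dx": 0, "dy": 0, "dz": 0, "rx": 0, "ry": 0, "rz": 0, "gripper": 1},
    {"dx": 0, "dy": 0, "dz": 0, "rx": 0, "ry": 0, "rz": 0, "gripper": 1},
    {"dx": 0, "dy": 0, "dz": 0, "rx": 0, "ry": 0, "rz": 0, "gripper": 1}
  ]
}}

```text
t: 2.87
eef_pos: [0.5893, 0.232, 0.0846]
ee_rot: [-3.142, -0.0, -1.88]
force: [0.5, 0.1, 0.1]
width: 0.0266
gripper_force: 0.0
```

>>> {"op": "jog_arm", "data": {
  "targets": [
    {"dx": 0, "dy": 0, "dz": 0, "rx": 0, "ry": 0, "rz": 0, "gripper": 1},
    {"dx": 0, "dy": 0, "dz": 0, "rx": 0, "ry": 0, "rz": 0, "gripper": 1},
    {"dx": 0, "dy": 0, "dz": 0, "rx": 0, "ry": 0, "rz": 0, "gripper": 1},
    {"dx": 0, "dy": 0, "dz": 0, "rx": 0, "ry": 0, "rz": 0, "gripper": 1},
    {"dx": 0, "dy": 0, "dz": 0, "rx": 0, "ry": 0, "rz": 0, "gripper": 1},
    {"dx": 0, "dy": 0, "dz": -3, "rx": 0, "ry": 0, "rz": 0, "gripper": 1},
    {"dx": 0, "dy": 0, "dz": -6, "rx": 0, "ry": 0, "rz": 0, "gripper": 1},
    {"dx": 0, "dy": 0, "dz": -10, "rx": 0, "ry": 0, "rz": 0, "gripper": 1}
  ]
}}

```text
t: 3.53
eef_pos: [0.5893, 0.2319, 0.0942]
ee_rot: [3.141, -0.001, -1.88]
force: [2.9, -0.3, -3.1]
width: 0.0136
gripper_force: 25.0
```

>>> {"op": "jog_arm", "data": {
  "targets": [
    {"dx": 0, "dy": 0, "dz": -8, "rx": 0, "ry": 0, "rz": 0, "gripper": 1},
    {"dx": 0, "dy": 0, "dz": -16, "rx": 0, "ry": 0, "rz": 0, "gripper": 1},
    {"dx": 0, "dy": 0, "dz": -26, "rx": 0, "ry": 0, "rz": 0, "gripper": 1},
    {"dx": 0, "dy": 0, "dz": -40, "rx": 0, "ry": 0, "rz": 0, "gripper": 1},
    {"dx": 0, "dy": 0, "dz": -58, "rx": 0, "ry": 0, "rz": 0, "gripper": 1},
    {"dx": 0, "dy": 0, "dz": -75, "rx": 0, "ry": 0, "rz": 0, "gripper": 1},
    {"dx": 0, "dy": 0, "dz": -88, "rx": 0, "ry": 0, "rz": 0, "gripper": 1},
    {"dx": 0, "dy": 0, "dz": -95, "rx": 0, "ry": 0, "rz": 0, "gripper": 1}
  ]
}}

```text
t: 4.2
eef_pos: [0.5898, 0.2326, 0.1927]
ee_rot: [-3.14, 0.003, -1.879]
force: [0.3, 1.0, -1.8]
width: 0.014
gripper_force: 25.0
```

```bash
python3 -c "
from h import *
go([.566,-.2085,.19],-1.6)
f=grab('wrist','w2')
P=allcloud(f);z=P[...,2]
n,l,st,ce=cv2.connectedComponentsWithStats(((z>.13)&(z<.165)).astype(np.uint8))
for i in range(1,n):
    if st[i,4]>300: q=P[l==i];print(st[i],q.mean(0).round(4),cv2.minAreaRect((q[:,:2]*1000).astype(np.float32)))
"
```

```text
t 4.2 pos [0.5898 0.2326 0.1927] rot [-3.140e+00  3.000e-03 -1.879e+00] F [ 0.3  1.  -1.8] w 0.014 q [ 0.68  0.33 -0.16  0.   -1.07 -0.99]
d mm [ 427.5 -111.3    1.8] rv [-0.002  0.002 -0.279]
[ 179  162  156   58 6814] [0.5838 0.2059 0.1636] ((583.724365234375, 209.3345184326172), (34.206695556640625, 90.53681945800781), 72.40664672851562)
[  35  265   44   32 1062] [0.7513 0.2357 0.1407] ((752.4580688476562, 236.76693725585938), (12.108403205871582, 38.279937744140625), 15.213823318481445)
```

View pics/w2.png

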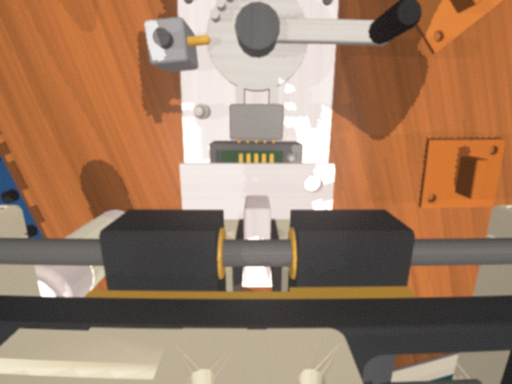

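The cover is gripped and level, and the box is open (dark inside, gold contacts at (255,157)). Now to the mat.

>>> {"op": "jog_arm", "data": {
  "targets": [
    {"dx": 15, "dy": -4, "dz": 0, "rx": 0, "ry": 0, "rz": -0.02, "gripper": 1},
    {"dx": 42, "dy": -11, "dz": 0, "rx": 0, "ry": 0, "rz": -0.04, "gripper": 1},
    {"dx": 75, "dy": -20, "dz": 0, "rx": 0, "ry": 0, "rz": -0.06, "gripper": 1},
    {"dx": 108, "dy": -28, "dz": 0, "rx": 0, "ry": 0, "rz": -0.08, "gripper": 1},
    {"dx": 141, "dy": -37, "dz": 0, "rx": 0, "ry": 0, "rz": -0.1, "gripper": 1},
    {"dx": 174, "dy": -45, "dz": 0, "rx": 0, "ry": 0, "rz": -0.12, "gripper": 1},
    {"dx": 207, "dy": -54, "dz": 0, "rx": 0, "ry": 0, "rz": -0.14, "gripper": 1},
    {"dx": 240, "dy": -63, "dz": 0, "rx": 0, "ry": 0, "rz": -0.16, "gripper": 1}
  ]
}}

```text
t: 4.92
eef_pos: [0.5755, -0.0172, 0.1893]
ee_rot: [3.141, 0.0, -1.719]
force: [0.1, 0.0, -1.7]
width: 0.0139
gripper_force: 25.0
```

```bash
python3 -c "
from h import *
go([.566,-.2085,.09],-1.586)"
```

```text
t 4.9167 pos [ 0.5755 -0.0172  0.1893] rot [ 3.141  0.    -1.719] F [ 0.1  0.  -1.7] w 0.0139 q [ 0.31  0.24 -0.29 -0.   -1.03 -0.46]
d mm [190.6 -18.9  99.3] rv [ 0.001  0.    -0.133]
```

>>> {"op": "jog_arm", "data": {
  "targets": [
    {"dx": 33, "dy": -3, "dz": 0, "rx": 0, "ry": 0, "rz": -0.03, "gripper": 1},
    {"dx": 66, "dy": -6, "dz": 5, "rx": 0, "ry": 0, "rz": -0.06, "gripper": 1},
    {"dx": 98, "dy": -9, "dz": 15, "rx": 0, "ry": 0, "rz": -0.09, "gripper": 1},
    {"dx": 130, "dy": -13, "dz": 30, "rx": 0, "ry": 0, "rz": -0.12, "gripper": 1},
    {"dx": 158, "dy": -16, "dz": 48, "rx": 0, "ry": 0, "rz": -0.133, "gripper": 1},
    {"dx": 178, "dy": -18, "dz": 68, "rx": 0, "ry": 0, "rz": -0.133, "gripper": 1},
    {"dx": 188, "dy": -19, "dz": 88, "rx": 0, "ry": 0, "rz": -0.133, "gripper": 1},
    {"dx": 190, "dy": -19, "dz": 99, "rx": 0, "ry": 0, "rz": -0.133, "gripper": 1}
  ]
}}

```text
t: 5.58
eef_pos: [0.5649, -0.2081, 0.0877]
ee_rot: [3.138, 0.001, -1.59]
force: [-0.4, 0.5, -2.0]
width: 0.014
gripper_force: 25.0
```

>>> {"op": "jog_arm", "data": {
  "targets": [
    {"dx": 0, "dy": 0, "dz": 0, "rx": 0, "ry": 0, "rz": 0, "gripper": 1},
    {"dx": 0, "dy": 0, "dz": 0, "rx": 0, "ry": 0, "rz": 0, "gripper": 1},
    {"dx": 0, "dy": 0, "dz": 0, "rx": 0, "ry": 0, "rz": 0, "gripper": 1},
    {"dx": 0, "dy": 0, "dz": 10, "rx": 0, "ry": 0, "rz": 0, "gripper": 1},
    {"dx": 0, "dy": 0, "dz": 20, "rx": 0, "ry": 0, "rz": 0, "gripper": 1},
    {"dx": 0, "dy": 0, "dz": 30, "rx": 0, "ry": 0, "rz": 0, "gripper": 1},
    {"dx": 0, "dy": 0, "dz": 36, "rx": 0, "ry": 0, "rz": 0, "gripper": 1},
    {"dx": 0, "dy": 0, "dz": 40, "rx": 0, "ry": 0, "rz": 0, "gripper": 1}
  ]
}}

```text
t: 6.25
eef_pos: [0.5662, -0.2062, 0.0491]
ee_rot: [3.14, 0.0, -1.587]
force: [-0.0, -1.3, -2.3]
width: 0.0139
gripper_force: 25.0
```

```bash
python3 -c "
from h import *
go([.566,-.2085,.0386],-1.586)
f=grab('top','t2')
P=allcloud(f);z=P[...,2]
"
```

```text
t 6.25 pos [ 0.5662 -0.2062  0.0491] rot [ 3.14   0.    -1.587] F [-0.  -1.3 -2.3] w 0.0139 q [-0.03  0.44 -0.38 -0.   -0.75  0.01]
d mm [ 2.3  0.2 10.5] rv [ 0.002  0.    -0.001]
```

>>> {"op": "jog_arm", "data": {
  "targets": [
    {"dx": 0, "dy": 0, "dz": 3, "rx": 0, "ry": 0, "rz": 0, "gripper": 1},
    {"dx": 0, "dy": 0, "dz": 6, "rx": 0, "ry": 0, "rz": 0, "gripper": 1},
    {"dx": 0, "dy": 0, "dz": 8, "rx": 0, "ry": 0, "rz": 0, "gripper": 1},
    {"dx": 0, "dy": 0, "dz": 9, "rx": 0, "ry": 0, "rz": 0, "gripper": 1},
    {"dx": 0, "dy": 0, "dz": 9.5, "rx": 0, "ry": 0, "rz": 0, "gripper": 1},
    {"dx": 0, "dy": 0, "dz": 10, "rx": 0, "ry": 0, "rz": 0, "gripper": 1},
    {"dx": 0, "dy": 0, "dz": 10, "rx": 0, "ry": 0, "rz": 0, "gripper": 1},
    {"dx": 0, "dy": 0, "dz": 10, "rx": 0, "ry": 0, "rz": 0, "gripper": 1}
  ]
}}

```text
t: 6.97
eef_pos: [0.5671, -0.2065, 0.0407]
ee_rot: [-3.141, -0.0, -1.587]
force: [0.2, -0.5, -2.3]
width: 0.0138
gripper_force: 25.0
```

>>> {"op": "jog_arm", "data": {
  "targets": [
    {"dx": 0, "dy": 0, "dz": 0.5, "rx": 0, "ry": 0, "rz": 0, "gripper": 1},
    {"dx": 0, "dy": 0, "dz": 1, "rx": 0, "ry": 0, "rz": 0, "gripper": 1},
    {"dx": 0, "dy": 0, "dz": 1.5, "rx": 0, "ry": 0, "rz": 0, "gripper": 1},
    {"dx": 0, "dy": 0, "dz": 2, "rx": 0, "ry": 0, "rz": 0, "gripper": 1},
    {"dx": 0, "dy": 0, "dz": 2.5, "rx": 0, "ry": 0, "rz": 0, "gripper": 1},
    {"dx": 0, "dy": 0, "dz": 2.5, "rx": 0, "ry": 0, "rz": 0, "gripper": 1},
    {"dx": 0, "dy": 0, "dz": 2.5, "rx": 0, "ry": 0, "rz": 0, "gripper": 1},
    {"dx": 0, "dy": 0, "dz": 2.5, "rx": 0, "ry": 0, "rz": 0, "gripper": 1}
  ]
}}

```text
t: 7.63
eef_pos: [0.567, -0.2064, 0.0385]
ee_rot: [-3.141, -0.0, -1.587]
force: [-3.2, 1.6, 5.2]
width: 0.0136
gripper_force: 25.0
```

Contact with the mat: the vertical force went from -2.3 to +5.2 N. Releasing.

>>> {"op": "jog_arm", "data": {
  "targets": [
    {"dx": 0, "dy": 0, "dz": 0, "rx": 0, "ry": 0, "rz": 0, "gripper": 0},
    {"dx": 0, "dy": 0, "dz": 0, "rx": 0, "ry": 0, "rz": 0, "gripper": 0},
    {"dx": 0, "dy": 0, "dz": 0, "rx": 0, "ry": 0, "rz": 0, "gripper": 0},
    {"dx": 0, "dy": 0, "dz": 0, "rx": 0, "ry": 0, "rz": 0, "gripper": 0},
    {"dx": 0, "dy": 0, "dz": 0, "rx": 0, "ry": 0, "rz": 0, "gripper": 0},
    {"dx": 0, "dy": 0, "dz": -3, "rx": 0, "ry": 0, "rz": 0, "gripper": 0},
    {"dx": 0, "dy": 0, "dz": -10, "rx": 0, "ry": 0, "rz": 0, "gripper": 0},
    {"dx": 0, "dy": 0, "dz": -25, "rx": 0, "ry": 0, "rz": 0, "gripper": 0}
  ]
}}

```text
t: 8.3
eef_pos: [0.5658, -0.2063, 0.0621]
ee_rot: [3.139, 0.0, -1.587]
force: [0.1, -0.5, -0.2]
width: 0.0615
gripper_force: 0.0
```

>>> {"op": "jog_arm", "data": {
  "targets": [
    {"dx": 0, "dy": 0, "dz": -30, "rx": 0, "ry": 0, "rz": 0, "gripper": 0},
    {"dx": 0, "dy": 0, "dz": -60, "rx": 0, "ry": 0, "rz": 0, "gripper": 0},
    {"dx": 0, "dy": 0, "dz": -90, "rx": 0, "ry": 0, "rz": 0, "gripper": 0},
    {"dx": 0, "dy": 0, "dz": -120, "rx": 0, "ry": 0, "rz": 0, "gripper": 0},
    {"dx": 0, "dy": 0, "dz": -140, "rx": 0, "ry": 0, "rz": 0, "gripper": 0},
    {"dx": 0, "dy": 0, "dz": -150, "rx": 0, "ry": 0, "rz": 0, "gripper": 0},
    {"dx": 0, "dy": 0, "dz": -150, "rx": 0, "ry": 0, "rz": 0, "gripper": 0},
    {"dx": 0, "dy": 0, "dz": -150, "rx": 0, "ry": 0, "rz": 0, "gripper": 0}
  ]
}}

```text
t: 8.97
eef_pos: [0.5667, -0.2063, 0.2131]
ee_rot: [-3.141, 0.0, -1.587]
force: [-0.1, -0.0, -0.8]
width: 0.0878
gripper_force: 0.0
```

```bash
python3 -c "
from h import *
go([.458,.133,.19],-1.88)
f=grab('wrist','w3')
P=allcloud(f);z=P[...,2];ok=(abs(P[...,0]-.566)<.07)&(abs(P[...,1]+.206)<.07)
for lo,hi in((.006,.014),(.03,.045)):
  m=ok&(z>lo)&(z<hi);q=P[m];print(len(q),q.mean(0).round(4),q[:,2].min(),q[:,2].max(),cv2.minAreaRect((q[:,:2]*1000).astype(np.float32)))
"
```

```text
t 8.9667 pos [ 0.5667 -0.2063  0.2131] rot [-3.141  0.    -1.587] F [-0.1 -0.  -0.8] w 0.0878 q [-0.03  0.27 -0.2  -0.   -1.1   0.01]
d mm [-337.5  114.2   23.2] rv [-0.001  0.001  0.293]
4825 [ 0.5655 -0.211   0.0094] 0.0060009925987479775 0.013867874677464125 ((565.8541870117188, -206.05520629882812), (139.3513641357422, 139.30978393554688), 0.058519039303064346)
473 [ 0.5676 -0.2088  0.0375] 0.030087294566134726 0.03979448096272612 ((567.5911254882812, -208.276611328125), (43.32913589477539, 12.338260650634766), 88.83056640625)
```

View pics/w3.png

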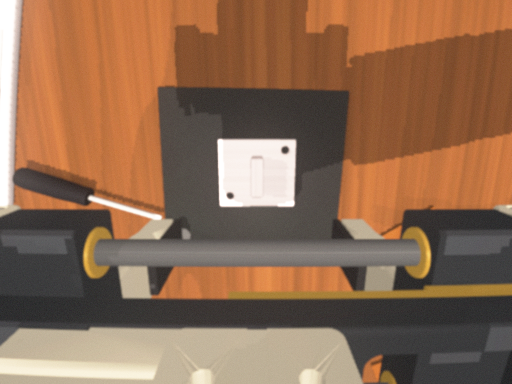

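The cover lies flat and square on the mat at about (257,172) and measures (0.567,-0.208), so it is well inside. Now I go to a viewpoint behind the lever.

>>> {"op": "jog_arm", "data": {
  "targets": [
    {"dx": -25, "dy": 5, "dz": 0, "rx": 0, "ry": 0, "rz": 0.02, "gripper": 0},
    {"dx": -58, "dy": 11, "dz": 0, "rx": 0, "ry": 0, "rz": 0.05, "gripper": 0},
    {"dx": -93, "dy": 18, "dz": 0, "rx": 0, "ry": 0, "rz": 0.08, "gripper": 0},
    {"dx": -128, "dy": 25, "dz": 0, "rx": 0, "ry": 0, "rz": 0.11, "gripper": 0},
    {"dx": -163, "dy": 32, "dz": 0, "rx": 0, "ry": 0, "rz": 0.14, "gripper": 0},
    {"dx": -198, "dy": 39, "dz": 0, "rx": 0, "ry": 0, "rz": 0.17, "gripper": 0},
    {"dx": -233, "dy": 46, "dz": 0, "rx": 0, "ry": 0, "rz": 0.2, "gripper": 0},
    {"dx": -268, "dy": 53, "dz": 0, "rx": 0, "ry": 0, "rz": 0.23, "gripper": 0}
  ]
}}

```text
t: 9.68
eef_pos: [0.5168, 0.0636, 0.2113]
ee_rot: [3.139, -0.002, -1.819]
force: [0.5, -0.1, 0.4]
width: 0.0877
gripper_force: 0.0
```

```bash
python3 -c "
from h import *
go([.49,.22,.21],-1.95)"
```

```text
t 9.6833 pos [0.5168 0.0636 0.2113] rot [ 3.139e+00 -2.000e-03 -1.819e+00] F [ 0.5 -0.1  0.4] w 0.0877 q [ 0.5   0.14 -0.38 -0.   -1.06 -0.75]
d mm [-145.1   64.3    1.2] rv [ 0.002 -0.002  0.131]
```

>>> {"op": "jog_arm", "data": {
  "targets": [
    {"dx": -32, "dy": 14, "dz": 0, "rx": 0, "ry": 0, "rz": 0.03, "gripper": 0},
    {"dx": -64, "dy": 28, "dz": 0, "rx": 0, "ry": 0, "rz": 0.06, "gripper": 0},
    {"dx": -96, "dy": 42, "dz": 0, "rx": 0, "ry": 0, "rz": 0.09, "gripper": 0},
    {"dx": -125, "dy": 55, "dz": 0, "rx": 0, "ry": 0, "rz": 0.12, "gripper": 0},
    {"dx": -140, "dy": 62, "dz": 0, "rx": 0, "ry": 0, "rz": 0.13, "gripper": 0},
    {"dx": -145, "dy": 64, "dz": 0, "rx": 0, "ry": 0, "rz": 0.13, "gripper": 0},
    {"dx": -145, "dy": 64, "dz": 0, "rx": 0, "ry": 0, "rz": 0.13, "gripper": 0},
    {"dx": -145, "dy": 64, "dz": 0, "rx": 0, "ry": 0, "rz": 0.13, "gripper": 0}
  ]
}}

```text
t: 10.35
eef_pos: [0.491, 0.218, 0.2118]
ee_rot: [3.14, -0.002, -1.946]
force: [-1.0, -0.9, 0.0]
width: 0.0877
gripper_force: 0.0
```

```bash
cat > m.py <<'E'
from h import *
def meas(n):
    f=load(n);im=f['frame'];P=allcloud(f);hsv=cv2.cvtColor(im,cv2.COLOR_RGB2HSV);z=P[...,2]
    box=(P[...,0]>.42)&(P[...,0]<.66)&(P[...,1]>.01)&(P[...,1]<.2)
    def comp(m,name,zp):
        m=(m&box).astype(np.uint8);k,l,st,ce=cv2.connectedComponentsWithStats(m)
        for i in range(1,k):
            if st[i,4]>12:
                ys,xs=np.where(l==i);W=onplane(f,np.c_[xs,ys],zp);r=cv2.minAreaRect((W[:,:2]*1000).astype(np.float32))
                print(n,name,st[i].tolist(),'mean',W.mean(0).round(4)[:2],'rect',np.round(r[0],1),np.round(r[1],1),round(r[2],1))
    comp((z>.115)&(z<.123),'post',.119)
    comp((z>.0785)&(z<.0835),'hub',.081)
    comp((z>.0735)&(z<.0785),'catch',.075)
    comp((z>.069)&(z<.0735),'arm',.072)
    comp((hsv[...,0]>12)&(hsv[...,0]<32)&(hsv[...,1]>130)&(z>.04),'brass',.052)
E
python3 -c "
from m import *
grab('wrist','w4');meas('wrist');meas('top');go([.453,.131,.104],-1.95)"
```

```text
wrist post [249, 70, 27, 28, 566] mean [0.4546 0.1341] rect [454.6 134.2] [19.2 19.3] 24.6
wrist hub [131, 75, 39, 41, 1246] mean [0.5483 0.1029] rect [548.3 103.2] [34.4 34.1] 64.7
wrist catch [156, 82, 19, 34, 60] mean [0.537  0.1113] rect [538. 112.] [30.9 11.4] 48.2
wrist catch [63, 102, 17, 16, 199] mean [0.6248 0.0849] rect [624.4  85.2] [13.5 15.3] 67.5
wrist catch [136, 158, 51, 34, 1196] mean [0.5724 0.1723] rect [572.4 172.2] [30.5 46.7] 71.9
wrist arm [163, 80, 93, 34, 1478] mean [0.499  0.1194] rect [501.7 118.2] [25.6 86.3] 76.2
wrist arm [73, 102, 9, 16, 45] mean [0.6199 0.0871] rect [620.5  86.9] [13.8  7.3] 64.4
wrist arm [182, 158, 7, 30, 42] mean [0.5505 0.1785] rect [550.6 179. ] [28.8  2.2] 74.7
wrist brass [98, 101, 21, 11, 159] mean [0.6009 0.0903] rect [600.6  90.4] [ 8.  21.1] 76.6
wrist brass [83, 227, 29, 52, 768] mean [0.6933 0.2258] rect [691.  226.8] [66.6 30.4] 55.7
wrist brass [228, 292, 71, 8, 488] mean [0.5362 0.3458] rect [534.5 346.9] [ 9.5 82.2] 68.3
top post [201, 223, 8, 7, 40] mean [0.4533 0.1304] rect [453.2 130.7] [16.8 16.5] 44.7
top hub [193, 176, 7, 9, 23] mean [0.5784 0.1609] rect [577.8 161.8] [15.8 20. ] 71.3
top hub [212, 185, 12, 12, 94] mean [0.5465 0.1018] rect [546.4 102.6] [34.4 26.6] 22.7
top catch [186, 174, 15, 18, 115] mean [0.5707 0.1692] rect [571.2 170. ] [30.  45.6] 71.3
top catch [211, 208, 5, 9, 16] mean [0.4898 0.1144] rect [489.5 113.3] [21.3 10.9] 7.9
top catch [206, 219, 5, 5, 13] mean [0.4652 0.1272] rect [466.1 126.9] [13.6  8.5] 62.9
top arm [206, 196, 14, 29, 112] mean [0.4993 0.1154] rect [495.7 116.8] [17.8 77.2] 72.0
t 10.4 pos [0.4912 0.2176 0.2121] rot [ 3.141e+00 -2.000e-03 -1.947e+00] F [ 0.6 -0.1  0.1] w 0.0878 q [ 0.78  0.16 -0.34 -0.   -1.07 -1.16]
d mm [ 94.4   3.6 108.3] rv [ 0.001 -0.002  0.003]
```

View pics/w4.png

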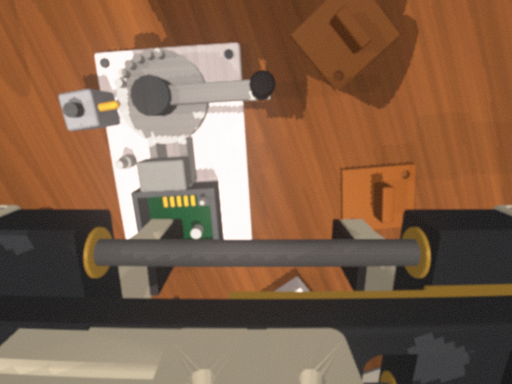

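The wrist view has the post at (262,85), the hub at (151,95), the pawl at (108,105) and the catch at (80,108). The catch sits about +5° off the jig's x, so the third-click middle is at about 65° of lever swing. Now I grip the post from above with the jaws roughly tangential.

>>> {"op": "jog_arm", "data": {
  "targets": [
    {"dx": 20, "dy": 1, "dz": 8, "rx": 0, "ry": 0, "rz": 0.1, "gripper": 0},
    {"dx": 45, "dy": 2, "dz": 16, "rx": 0, "ry": 0, "rz": 0.2, "gripper": 0},
    {"dx": 70, "dy": 3, "dz": 24, "rx": 0, "ry": 0, "rz": 0.3, "gripper": 0},
    {"dx": 88, "dy": 3.3, "dz": 32, "rx": 0, "ry": 0, "rz": 0.4, "gripper": 0},
    {"dx": 93, "dy": 3.3, "dz": 42, "rx": 0, "ry": 0, "rz": 0.5, "gripper": 0},
    {"dx": 93, "dy": 3.3, "dz": 42, "rx": 0, "ry": 0, "rz": 0.55, "gripper": 0},
    {"dx": 93, "dy": 3.3, "dz": 42, "rx": 0, "ry": 0, "rz": 0.55, "gripper": 0},
    {"dx": 93, "dy": 3.3, "dz": 42, "rx": 0, "ry": 0, "rz": 0.55, "gripper": 0}
  ]
}}

```text
t: 11.07
eef_pos: [0.4545, 0.1323, 0.1712]
ee_rot: [-3.141, 0.0, -2.496]
force: [-0.5, -0.5, -0.4]
width: 0.0876
gripper_force: 0.0
```

```bash
python3 -c "
from m import *
go([.454,.1325,.104],-2.5)"
```

```text
t 11.0667 pos [0.4545 0.1323 0.1712] rot [-3.141  0.    -2.496] F [-0.5 -0.5 -0.4] w 0.0876 q [ 0.7   0.09 -0.53  0.   -0.95 -1.63]
d mm [ 0.3  0.4 67.2] rv [-0.     0.     0.004]
```

>>> {"op": "jog_arm", "data": {
  "targets": [
    {"dx": 0, "dy": 0, "dz": 20, "rx": 0, "ry": 0, "rz": 0, "gripper": 0},
    {"dx": 0, "dy": 0, "dz": 40, "rx": 0, "ry": 0, "rz": 0, "gripper": 0.2},
    {"dx": 0, "dy": 0, "dz": 57, "rx": 0, "ry": 0, "rz": 0, "gripper": 0.3},
    {"dx": 0, "dy": 0, "dz": 66, "rx": 0, "ry": 0, "rz": 0, "gripper": 0.5},
    {"dx": 0, "dy": 0, "dz": 67, "rx": 0, "ry": 0, "rz": 0, "gripper": 1},
    {"dx": 0, "dy": 0, "dz": 67, "rx": 0, "ry": 0, "rz": 0, "gripper": 1},
    {"dx": 0, "dy": 0, "dz": 67, "rx": 0, "ry": 0, "rz": 0, "gripper": 1},
    {"dx": 0, "dy": 0, "dz": 67, "rx": 0, "ry": 0, "rz": 0, "gripper": 1}
  ],
  "force": 25
}}

```text
t: 11.73
eef_pos: [0.4549, 0.1337, 0.1051]
ee_rot: [-3.141, 0.002, -2.496]
force: [-0.5, 0.1, -0.1]
width: 0.0464
gripper_force: 0.0
```

>>> {"op": "jog_arm", "data": {
  "targets": [
    {"dx": 0, "dy": 0, "dz": 0, "rx": 0, "ry": 0, "rz": 0, "gripper": 1},
    {"dx": 0, "dy": 0, "dz": 0, "rx": 0, "ry": 0, "rz": 0, "gripper": 1},
    {"dx": 0, "dy": 0, "dz": 0, "rx": 0, "ry": 0, "rz": 0, "gripper": 1},
    {"dx": 0, "dy": 0, "dz": 0, "rx": 0, "ry": 0, "rz": 0, "gripper": 1},
    {"dx": 0, "dy": 0, "dz": 0, "rx": 0, "ry": 0, "rz": 0, "gripper": 1},
    {"dx": 0, "dy": 0, "dz": 0, "rx": 0, "ry": 0, "rz": 0, "gripper": 1},
    {"dx": 0, "dy": 0, "dz": 0, "rx": 0, "ry": 0, "rz": 0, "gripper": 1},
    {"dx": 0, "dy": 0, "dz": 0, "rx": 0, "ry": 0, "rz": 0, "gripper": 1}
  ]
}}

```text
t: 12.4
eef_pos: [0.4543, 0.1345, 0.1044]
ee_rot: [3.14, 0.002, -2.497]
force: [-4.6, 7.0, 3.3]
width: 0.0195
gripper_force: 25.0
```

```bash
cat > arc.py <<'E'
from h import *
import sys
# waypoints for post angle (deg, world) about axis, tool frame of now
def arc(ax,r,angs,a0):
    R=Ro.from_euler('xyz',arm.get_state()['ee_rot']).as_matrix();u=lambda a:np.array([np.cos(np.radians(a)),np.sin(np.radians(a)),0])*r
    for a in angs: print(a,(R.T@(u(a)-u(a0))*1000).round(1)[:2])
E
python3 -c "
from arc import *
go([.454,.1325,.104],-2.5)
arc(0,.1,range(164,231,3),161.7)"
```

```text
t 12.4 pos [0.4543 0.1345 0.1044] rot [ 3.140e+00  2.000e-03 -2.497e+00] F [-4.6  7.   3.3] w 0.0195 q [ 0.7   0.18 -0.61 -0.   -0.78 -1.63]
d mm [ 1.4 -1.5  0.4] rv [0.001 0.002 0.003]
164 [ 3.3 -2.4]
167 [ 7.3 -5.6]
170 [11.3 -9.1]
173 [ 15.  -12.8]
176 [ 18.5 -16.6]
179 [ 21.9 -20.7]
182 [ 25.  -24.9]
185 [ 27.8 -29.2]
188 [ 30.5 -33.8]
191 [ 32.9 -38.4]
194 [ 35.1 -43.2]
197 [ 37. -48.]
200 [ 38.7 -53. ]
203 [ 40.  -58.1]
206 [ 41.2 -63.2]
209 [ 42.  -68.3]
212 [ 42.6 -73.5]
215 [ 42.9 -78.8]
218 [ 43. -84.]
221 [ 42.7 -89.2]
224 [ 42.2 -94.4]
227 [ 41.5 -99.6]
230 [  40.4 -104.7]
```

Gripped, and the post is confirmed at about (0.4545,0.1345). Now I swing along the arc to 185°, then on to 197° and 209°.

>>> {"op": "jog_arm", "data": {
  "targets": [
    {"dx": 3.3, "dy": -2.4, "dz": 0, "rx": 0, "ry": 0, "rz": 0, "gripper": 1},
    {"dx": 7.3, "dy": -5.6, "dz": 0, "rx": 0, "ry": 0, "rz": 0, "gripper": 1},
    {"dx": 11.3, "dy": -9.1, "dz": 0, "rx": 0, "ry": 0, "rz": 0, "gripper": 1},
    {"dx": 15, "dy": -12.8, "dz": 0, "rx": 0, "ry": 0, "rz": 0, "gripper": 1},
    {"dx": 18.5, "dy": -16.6, "dz": 0, "rx": 0, "ry": 0, "rz": 0, "gripper": 1},
    {"dx": 21.9, "dy": -20.7, "dz": 0, "rx": 0, "ry": 0, "rz": 0, "gripper": 1},
    {"dx": 25, "dy": -24.9, "dz": 0, "rx": 0, "ry": 0, "rz": 0, "gripper": 1},
    {"dx": 27.8, "dy": -29.2, "dz": 0, "rx": 0, "ry": 0, "rz": 0, "gripper": 1}
  ],
  "force": 35
}}

```text
t: 13.07
eef_pos: [0.4494, 0.0944, 0.1043]
ee_rot: [3.14, 0.002, -2.497]
force: [-6.7, 10.8, 3.8]
width: 0.019
gripper_force: 35.0
```

```bash
cat >> arc.py <<'E'
def st(ax=(.549,.103)):
    s=arm.get_state();d=s['eef_pos'][:2]-ax;a=np.arctan2(d[1],d[0]);F=s['force'][:2]
    print('t',round(s['t'],2),'ang',round(np.degrees(a)%360,1),'r',round(np.hypot(*d),4),'Ftan',round(F@[-np.sin(a),np.cos(a)],1),'Frad',round(F@[np.cos(a),np.sin(a)],1),'z',s['eef_pos'][2].round(4),'F',s['force'].round(1),'w',s['width'],s['ee_rot'].round(3))
E
python3 -c "
from arc import *
st()
arc(0,.1,[188,191,194,197,200,203,206,209],185)"
```

```text
t 13.07 ang 184.9 r 0.0999 Ftan -11.3 Frad 5.7 z 0.1043 F [-6.7 10.8  3.8] w 0.019045329752353783 [ 3.140e+00  2.000e-03 -2.497e+00]
188 [ 2.7 -4.5]
191 [ 5.1 -9.2]
194 [  7.2 -13.9]
197 [  9.1 -18.8]
200 [ 10.8 -23.8]
203 [ 12.2 -28.8]
206 [ 13.3 -33.9]
209 [ 14.2 -39.1]
```

>>> {"op": "jog_arm", "data": {
  "targets": [
    {"dx": 2.7, "dy": -4.5, "dz": 0, "rx": 0, "ry": 0, "rz": 0, "gripper": 1},
    {"dx": 2.7, "dy": -4.5, "dz": 0, "rx": 0, "ry": 0, "rz": 0, "gripper": 1},
    {"dx": 2.7, "dy": -4.5, "dz": 0, "rx": 0, "ry": 0, "rz": 0, "gripper": 1},
    {"dx": 2.7, "dy": -4.5, "dz": 0, "rx": 0, "ry": 0, "rz": 0, "gripper": 1},
    {"dx": 2.7, "dy": -4.5, "dz": 0, "rx": 0, "ry": 0, "rz": 0, "gripper": 1},
    {"dx": 2.7, "dy": -4.5, "dz": 0, "rx": 0, "ry": 0, "rz": 0, "gripper": 1},
    {"dx": 2.7, "dy": -4.5, "dz": 0, "rx": 0, "ry": 0, "rz": 0, "gripper": 1},
    {"dx": 2.7, "dy": -4.5, "dz": 0, "rx": 0, "ry": 0, "rz": 0, "gripper": 1}
  ]
}}

```text
t: 13.73
eef_pos: [0.45, 0.0893, 0.1043]
ee_rot: [3.14, 0.002, -2.497]
force: [-5.6, 8.7, 4.1]
width: 0.0192
gripper_force: 35.0
```

>>> {"op": "jog_arm", "data": {
  "targets": [
    {"dx": 2.4, "dy": -4.7, "dz": 0, "rx": 0, "ry": 0, "rz": 0, "gripper": 1},
    {"dx": 2.4, "dy": -4.7, "dz": 0, "rx": 0, "ry": 0, "rz": 0, "gripper": 1},
    {"dx": 2.4, "dy": -4.7, "dz": 0, "rx": 0, "ry": 0, "rz": 0, "gripper": 1},
    {"dx": 2.4, "dy": -4.7, "dz": 0, "rx": 0, "ry": 0, "rz": 0, "gripper": 1},
    {"dx": 2.4, "dy": -4.7, "dz": 0, "rx": 0, "ry": 0, "rz": 0, "gripper": 1},
    {"dx": 2.4, "dy": -4.7, "dz": 0, "rx": 0, "ry": 0, "rz": 0, "gripper": 1},
    {"dx": 2.4, "dy": -4.7, "dz": 0, "rx": 0, "ry": 0, "rz": 0, "gripper": 1},
    {"dx": 2.4, "dy": -4.7, "dz": 0, "rx": 0, "ry": 0, "rz": 0, "gripper": 1}
  ]
}}

```text
t: 14.4
eef_pos: [0.4509, 0.0838, 0.1043]
ee_rot: [3.141, 0.001, -2.497]
force: [-4.2, 6.4, 2.2]
width: 0.0196
gripper_force: 35.0
```

>>> {"op": "jog_arm", "data": {
  "targets": [
    {"dx": 2.1, "dy": -4.7, "dz": 0, "rx": 0, "ry": 0, "rz": 0, "gripper": 1},
    {"dx": 2.1, "dy": -4.7, "dz": 0, "rx": 0, "ry": 0, "rz": 0, "gripper": 1},
    {"dx": 2.1, "dy": -4.7, "dz": 0, "rx": 0, "ry": 0, "rz": 0, "gripper": 1},
    {"dx": 2.1, "dy": -4.7, "dz": 0, "rx": 0, "ry": 0, "rz": 0, "gripper": 1},
    {"dx": 2.1, "dy": -4.7, "dz": 0, "rx": 0, "ry": 0, "rz": 0, "gripper": 1},
    {"dx": 2.1, "dy": -4.7, "dz": 0, "rx": 0, "ry": 0, "rz": 0, "gripper": 1},
    {"dx": 2.1, "dy": -4.7, "dz": 0, "rx": 0, "ry": 0, "rz": 0, "gripper": 1},
    {"dx": 2.1, "dy": -4.7, "dz": 0, "rx": 0, "ry": 0, "rz": 0, "gripper": 1}
  ]
}}

```text
t: 15.07
eef_pos: [0.4522, 0.0782, 0.1043]
ee_rot: [3.141, 0.0, -2.497]
force: [-2.9, 3.5, 3.4]
width: 0.0192
gripper_force: 35.0
```

>>> {"op": "jog_arm", "data": {
  "targets": [
    {"dx": 1.9, "dy": -4.9, "dz": 0, "rx": 0, "ry": 0, "rz": 0, "gripper": 1},
    {"dx": 1.9, "dy": -4.9, "dz": 0, "rx": 0, "ry": 0, "rz": 0, "gripper": 1},
    {"dx": 1.9, "dy": -4.9, "dz": 0, "rx": 0, "ry": 0, "rz": 0, "gripper": 1},
    {"dx": 1.9, "dy": -4.9, "dz": 0, "rx": 0, "ry": 0, "rz": 0, "gripper": 1},
    {"dx": 1.9, "dy": -4.9, "dz": 0, "rx": 0, "ry": 0, "rz": 0, "gripper": 1},
    {"dx": 1.9, "dy": -4.9, "dz": 0, "rx": 0, "ry": 0, "rz": 0, "gripper": 1},
    {"dx": 1.9, "dy": -4.9, "dz": 0, "rx": 0, "ry": 0, "rz": 0, "gripper": 1},
    {"dx": 1.9, "dy": -4.9, "dz": 0, "rx": 0, "ry": 0, "rz": 0, "gripper": 1}
  ]
}}

```text
t: 15.73
eef_pos: [0.4536, 0.0736, 0.1043]
ee_rot: [3.141, 0.001, -2.497]
force: [-4.6, 7.3, 4.3]
width: 0.0191
gripper_force: 35.0
```

>>> {"op": "jog_arm", "data": {
  "targets": [
    {"dx": 1.7, "dy": -5, "dz": 0, "rx": 0, "ry": 0, "rz": 0, "gripper": 1},
    {"dx": 1.7, "dy": -5, "dz": 0, "rx": 0, "ry": 0, "rz": 0, "gripper": 1},
    {"dx": 1.7, "dy": -5, "dz": 0, "rx": 0, "ry": 0, "rz": 0, "gripper": 1},
    {"dx": 1.7, "dy": -5, "dz": 0, "rx": 0, "ry": 0, "rz": 0, "gripper": 1},
    {"dx": 1.7, "dy": -5, "dz": 0, "rx": 0, "ry": 0, "rz": 0, "gripper": 1},
    {"dx": 1.7, "dy": -5, "dz": 0, "rx": 0, "ry": 0, "rz": 0, "gripper": 1},
    {"dx": 1.7, "dy": -5, "dz": 0, "rx": 0, "ry": 0, "rz": 0, "gripper": 1},
    {"dx": 1.7, "dy": -5, "dz": 0, "rx": 0, "ry": 0, "rz": 0, "gripper": 1}
  ]
}}

```text
t: 16.4
eef_pos: [0.4549, 0.0692, 0.1042]
ee_rot: [3.14, 0.001, -2.497]
force: [-7.3, 11.0, 5.8]
width: 0.019
gripper_force: 35.0
```

```bash
python3 -c "
from arc import *
st()
arc(0,.1,range(203,230,3),200)"
```

```text
t 16.4 ang 199.8 r 0.1 Ftan -12.9 Frad 3.1 z 0.1042 F [-7.3 11.   5.8] w 0.01899823008118708 [ 3.140e+00  1.000e-03 -2.497e+00]
203 [ 1.4 -5. ]
206 [  2.5 -10.2]
209 [  3.4 -15.3]
212 [  4.  -20.5]
215 [  4.3 -25.8]
218 [  4.3 -31. ]
221 [  4.1 -36.2]
224 [  3.6 -41.4]
227 [  2.8 -46.6]
```

Click 1 came at about 196°, as predicted (30° in the catch frame). Continuing past click 2, expected at about 211°.

>>> {"op": "jog_arm", "data": {
  "targets": [
    {"dx": 0.7, "dy": -2.5, "dz": 0, "rx": 0, "ry": 0, "rz": 0, "gripper": 1},
    {"dx": 1.4, "dy": -5, "dz": 0, "rx": 0, "ry": 0, "rz": 0, "gripper": 1},
    {"dx": 2, "dy": -7.6, "dz": 0, "rx": 0, "ry": 0, "rz": 0, "gripper": 1},
    {"dx": 2.5, "dy": -10.2, "dz": 0, "rx": 0, "ry": 0, "rz": 0, "gripper": 1},
    {"dx": 3, "dy": -12.7, "dz": 0, "rx": 0, "ry": 0, "rz": 0, "gripper": 1},
    {"dx": 3.4, "dy": -15.3, "dz": 0, "rx": 0, "ry": 0, "rz": 0, "gripper": 1},
    {"dx": 3.4, "dy": -15.3, "dz": 0, "rx": 0, "ry": 0, "rz": 0, "gripper": 1},
    {"dx": 3.4, "dy": -15.3, "dz": 0, "rx": 0, "ry": 0, "rz": 0, "gripper": 1}
  ]
}}

```text
t: 17.07
eef_pos: [0.462, 0.0539, 0.1043]
ee_rot: [3.142, 0.001, -2.497]
force: [-3.4, 4.3, 3.4]
width: 0.0193
gripper_force: 35.0
```

>>> {"op": "jog_arm", "data": {
  "targets": [
    {"dx": 0.6, "dy": -5.2, "dz": 0, "rx": 0, "ry": 0, "rz": 0, "gripper": 1},
    {"dx": 0.6, "dy": -5.2, "dz": 0, "rx": 0, "ry": 0, "rz": 0, "gripper": 1},
    {"dx": 0.6, "dy": -5.2, "dz": 0, "rx": 0, "ry": 0, "rz": 0, "gripper": 1},
    {"dx": 0.6, "dy": -5.2, "dz": 0, "rx": 0, "ry": 0, "rz": 0, "gripper": 1},
    {"dx": 0.6, "dy": -5.2, "dz": 0, "rx": 0, "ry": 0, "rz": 0, "gripper": 1},
    {"dx": 0.6, "dy": -5.2, "dz": 0, "rx": 0, "ry": 0, "rz": 0, "gripper": 1},
    {"dx": 0.6, "dy": -5.2, "dz": 0, "rx": 0, "ry": 0, "rz": 0, "gripper": 1},
    {"dx": 0.6, "dy": -5.2, "dz": 0, "rx": 0, "ry": 0, "rz": 0, "gripper": 1}
  ]
}}

```text
t: 17.73
eef_pos: [0.4645, 0.0498, 0.1043]
ee_rot: [3.141, 0.001, -2.497]
force: [-4.7, 7.3, 5.3]
width: 0.0193
gripper_force: 35.0
```

>>> {"op": "jog_arm", "data": {
  "targets": [
    {"dx": 0.3, "dy": -5.2, "dz": 0, "rx": 0, "ry": 0, "rz": 0, "gripper": 1},
    {"dx": 0.3, "dy": -5.2, "dz": 0, "rx": 0, "ry": 0, "rz": 0, "gripper": 1},
    {"dx": 0.3, "dy": -5.2, "dz": 0, "rx": 0, "ry": 0, "rz": 0, "gripper": 1},
    {"dx": 0.3, "dy": -5.2, "dz": 0, "rx": 0, "ry": 0, "rz": 0, "gripper": 1},
    {"dx": 0.3, "dy": -5.2, "dz": 0, "rx": 0, "ry": 0, "rz": 0, "gripper": 1},
    {"dx": 0.3, "dy": -5.2, "dz": 0, "rx": 0, "ry": 0, "rz": 0, "gripper": 1},
    {"dx": 0.3, "dy": -5.2, "dz": 0, "rx": 0, "ry": 0, "rz": 0, "gripper": 1},
    {"dx": 0.3, "dy": -5.2, "dz": 0, "rx": 0, "ry": 0, "rz": 0, "gripper": 1}
  ]
}}

```text
t: 18.4
eef_pos: [0.4669, 0.0458, 0.1042]
ee_rot: [3.14, 0.001, -2.497]
force: [-5.9, 10.6, 5.2]
width: 0.0193
gripper_force: 35.0
```

```bash
python3 -c "
from arc import *
st()"
```

```text
t 18.4 ang 214.9 r 0.1 Ftan -12.0 Frad -1.2 z 0.1042 F [-5.9 10.6  5.2] w 0.019288152104349008 [ 3.140e+00  1.000e-03 -2.497e+00]
```

Click 2 passed at about 211°. Now on to click 3.

>>> {"op": "jog_arm", "data": {
  "targets": [
    {"dx": 0, "dy": -2.6, "dz": 0, "rx": 0, "ry": 0, "rz": 0, "gripper": 1},
    {"dx": 0, "dy": -5.2, "dz": 0, "rx": 0, "ry": 0, "rz": 0, "gripper": 1},
    {"dx": -0.1, "dy": -7.8, "dz": 0, "rx": 0, "ry": 0, "rz": 0, "gripper": 1},
    {"dx": -0.2, "dy": -10.4, "dz": 0, "rx": 0, "ry": 0, "rz": 0, "gripper": 1},
    {"dx": -0.4, "dy": -13, "dz": 0, "rx": 0, "ry": 0, "rz": 0, "gripper": 1},
    {"dx": -0.7, "dy": -15.6, "dz": 0, "rx": 0, "ry": 0, "rz": 0, "gripper": 1},
    {"dx": -0.7, "dy": -15.6, "dz": 0, "rx": 0, "ry": 0, "rz": 0, "gripper": 1},
    {"dx": -0.7, "dy": -15.6, "dz": 0, "rx": 0, "ry": 0, "rz": 0, "gripper": 1}
  ]
}}

```text
t: 19.07
eef_pos: [0.4775, 0.0331, 0.1043]
ee_rot: [3.141, 0.001, -2.497]
force: [-2.2, 5.1, 3.6]
width: 0.0191
gripper_force: 35.0
```

>>> {"op": "jog_arm", "data": {
  "targets": [
    {"dx": -0.4, "dy": -2.6, "dz": 0, "rx": 0, "ry": 0, "rz": 0, "gripper": 1},
    {"dx": -0.4, "dy": -2.6, "dz": 0, "rx": 0, "ry": 0, "rz": 0, "gripper": 1},
    {"dx": -0.4, "dy": -2.6, "dz": 0, "rx": 0, "ry": 0, "rz": 0, "gripper": 1},
    {"dx": -0.4, "dy": -2.6, "dz": 0, "rx": 0, "ry": 0, "rz": 0, "gripper": 1},
    {"dx": -0.4, "dy": -2.6, "dz": 0, "rx": 0, "ry": 0, "rz": 0, "gripper": 1},
    {"dx": -0.4, "dy": -2.6, "dz": 0, "rx": 0, "ry": 0, "rz": 0, "gripper": 1},
    {"dx": -0.4, "dy": -2.6, "dz": 0, "rx": 0, "ry": 0, "rz": 0, "gripper": 1},
    {"dx": -0.4, "dy": -2.6, "dz": 0, "rx": 0, "ry": 0, "rz": 0, "gripper": 1}
  ]
}}

```text
t: 19.73
eef_pos: [0.4793, 0.0314, 0.1043]
ee_rot: [3.141, 0.001, -2.497]
force: [-1.8, 5.2, 3.7]
width: 0.0194
gripper_force: 35.0
```

```bash
python3 -c "
from arc import *
st()"
```

```text
t 19.73 ang 225.8 r 0.0999 Ftan -4.9 Frad -2.5 z 0.1043 F [-1.8  5.2  3.7] w 0.019367718229417494 [ 3.141e+00  1.000e-03 -2.497e+00]
```

>>> {"op": "jog_arm", "data": {
  "targets": [
    {"dx": -0.3, "dy": -1.2, "dz": 0, "rx": 0, "ry": 0, "rz": 0, "gripper": 1},
    {"dx": -0.6, "dy": -2.4, "dz": 0, "rx": 0, "ry": 0, "rz": 0, "gripper": 1},
    {"dx": -0.7, "dy": -3, "dz": 0, "rx": 0, "ry": 0, "rz": 0, "gripper": 1},
    {"dx": -0.7, "dy": -3, "dz": 0, "rx": 0, "ry": 0, "rz": 0, "gripper": 1},
    {"dx": -0.7, "dy": -3, "dz": 0, "rx": 0, "ry": 0, "rz": 0, "gripper": 1},
    {"dx": -0.7, "dy": -3, "dz": 0, "rx": 0, "ry": 0, "rz": 0, "gripper": 1},
    {"dx": -0.7, "dy": -3, "dz": 0, "rx": 0, "ry": 0, "rz": 0, "gripper": 1},
    {"dx": -0.7, "dy": -3, "dz": 0, "rx": 0, "ry": 0, "rz": 0, "gripper": 1}
  ]
}}

```text
t: 20.4
eef_pos: [0.4812, 0.0296, 0.1042]
ee_rot: [3.141, 0.001, -2.497]
force: [-6.3, 8.3, 5.5]
width: 0.0193
gripper_force: 35.0
```

```bash
python3 -c "
from arc import *
st()
f=grab('top','t3');meas=__import__('m').meas;meas('top')
P=allcloud(f);z=P[...,2];ok=(abs(P[...,0]-.566)<.06)&(abs(P[...,1]+.206)<.06)
for lo,hi in((.007,.014),(.03,.045)):
  q=P[ok&(z>lo)&(z<hi)];print(len(q),q.mean(0).round(4))
"
```

```text
t 20.4 ang 227.3 r 0.0999 Ftan -10.3 Frad -1.8 z 0.1042 F [-6.3  8.3  5.5] w 0.019343944508597586 [ 3.141e+00  1.000e-03 -2.497e+00]
top hub [182, 172, 6, 5, 17] mean [0.595  0.1912] rect [594.8 191.7] [13.9 11.1] 89.0
top hub [182, 174, 11, 10, 28] mean [0.5823 0.183 ] rect [585.8 183.6] [27.4 22.1] 62.7
top hub [212, 185, 11, 6, 37] mean [0.5572 0.1032] rect [558.1 103.4] [12.  29.5] 19.6
top catch [222, 161, 5, 5, 13] mean [0.6233 0.083 ] rect [624.1  83. ] [11.1 11.2] 89.5
top catch [182, 173, 12, 16, 84] mean [0.5771 0.185 ] rect [578.  186.8] [25.6 43.6] 71.4
854 [ 0.5655 -0.208   0.0099]
74 [ 0.5662 -0.2093  0.038 ]
```

Third click: the tangential force jumped from 4.9 to 10.3 N at 227°. I hold briefly and hand in.

>>> {"op": "jog_arm", "data": {
  "targets": [
    {"dx": 0, "dy": 0, "dz": 0, "rx": 0, "ry": 0, "rz": 0, "gripper": 1},
    {"dx": 0, "dy": 0, "dz": 0, "rx": 0, "ry": 0, "rz": 0, "gripper": 1},
    {"dx": 0, "dy": 0, "dz": 0, "rx": 0, "ry": 0, "rz": 0, "gripper": 1},
    {"dx": 0, "dy": 0, "dz": 0, "rx": 0, "ry": 0, "rz": 0, "gripper": 1},
    {"dx": 0, "dy": 0, "dz": 0, "rx": 0, "ry": 0, "rz": 0, "gripper": 1},
    {"dx": 0, "dy": 0, "dz": 0, "rx": 0, "ry": 0, "rz": 0, "gripper": 1},
    {"dx": 0, "dy": 0, "dz": 0, "rx": 0, "ry": 0, "rz": 0, "gripper": 1},
    {"dx": 0, "dy": 0, "dz": 0, "rx": 0, "ry": 0, "rz": 0, "gripper": 1}
  ]
}}

```text
t: 21.12
eef_pos: [0.4812, 0.0296, 0.1042]
ee_rot: [3.141, 0.001, -2.497]
force: [-5.2, 7.5, 5.6]
width: 0.0192
gripper_force: 35.0
```

```bash
python3 -c "
from arc import *
st();print(arm.job_done())"
```

```text
t 21.12 ang 227.3 r 0.0999 Ftan -8.9 Frad -2.0 z 0.1042 F [-5.2  7.5  5.6] w 0.01915511946025599 [ 3.141e+00  1.000e-03 -2.497e+00]
the job is handed in; nothing more can be done
None
```

I handed the job in at 21 s: the cover lies flat and released near the middle of the mat, and the gripper is holding the lever steady at its third click; no verdict came back.

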